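Find the rocking corner of a jig plate and flatten its shim

ROBOT

A 6-joint arm with a two-finger parallel gripper is mounted at the origin on a cart in front of the work surface, level with it; the furniture and walls round the work are solid. World frame = base frame: x ahead of the robot, y to its left, z up, the work surface at z = 0. Lengths are in m, angles in rad, forces in N, time in s.
With the tool pointing down it reaches from about 0.3 to 0.875 m from the base axis. Payload 6.4 kg.
Tool frame: the origin (TCP) lies between the finger pads; the fingertips stand 8 mm ahead of it and the grasp point (between the pads) lies 11 mm behind it (ctrl.finger_overhang is the distance from the TCP to the fingertips, in m); z points along the fingers, y is the line along which they close (so a half turn about z gives the same grasp; the last joint's range is limited). The gripper opens to 85 mm and grips with 20 to 120 N. Pads are 22 mm wide; open, the fingers measure 114 mm over their backs; the gripper's body (76 mm by 85 mm) begins 54 mm behind the grasp point. The pads swing forward as they close: fully open they stand 13 mm farther back than shut.
Start: joints at [-1.391, 0.181, 1.607, -0, 1.354, -0.206], TCP at [0.216, -0.533, 0.239] pointing down, gripper open.
Joint ranges: [-2.99, 2.99], [-0.89, 2.07], [0.3, 2.58], [-1.14, 4.28], [0, 2.63], [-3.12, 3.12]. Speed limits (rad/s): [2.57, 2.57, 3.01, 3.14, 3.14, 3.14].

INTERFACE

Orientations are given as a unit quaternion [w, x, y, z].
In Python, from bench import ctrl, camera gives the robot as it stands.
- The arm moves only by the shell command python3 -m pendant 'ROWS' [OPENING]. ROWS is JSON, a list of rows, each a list of 6 numbers: the shift along the world's x, y, z normalised to -1 to 1, where 1 is 200 mm, then the turn, a rotation vector about the world's x, y, z normalised to -1 to 1, where 1 is pi/2 rad. In form: [[dx, dy, dz, rx, ry, rz], ...]. A call has exactly 10 rows; each row shifts and turns the commanded pose from where the row before left it; what a row does not reach is not made up. A row lasts 1/8 s, in which the tool goes at most 62.5 mm and 10.7 degrees, less where a joint would pass 70% of its speed; a pose out of reach is approached as far as the arm can. A call with a number of a shift or a turn outside -1 to 1 is refused whole. A call with a gripper value outside its range is refused whole. OPENING is the opening, from -1 (shut) to 1 (fully open), set as the call begins (- or left out, the last holds). The fingers move at their own pace and stop on an object; the grip force is fixed at half the most. Time passes only in rows, so rows that do not move let the fingers close, or fill a call up. It gives the time, the measured TCP pose, the force, the opening and the grip force at its end, in the units of the state.
- ctrl.get_obs(): the state, without advancing time (a new reading comes with each control period).
- camera(name): name is "scene" or "top"; returns a dict with "color" (480x640x3 uint8, blue, green, red), "fx", "fy", "cx", "cy" (pixels), "xyz" and "rotation" of the camera in the world. Camera axes: x right, y down, z forward; pixel columns grow to the right and rows downward; lengths in m; the calibration is good to about 2 mm. A picture is of the moment at which its call begins. There is no depth.
- ctrl.hand_in(): hands the job in; it is judged then, once.
The state is a dict: "time_s": time; "q": joint angles; "dq": joint speeds; "joint_efforts": joint torques, N m; "eef_pos": TCP position; "eef_rot": TCP orientation; "wrist_force": force on the tool from outside, world axes, zero at the start; "torque": the same for the moment, N m; "opening": opening from 0.0 (shut) to 1.0 (fully open); "grasp_force": force on a finger pad.
Only numpy, scipy, OpenCV 4.12 (cv2) and the standard library are available. Lean on these libraries where they do the work, as an engineer would, in place of code of your own. Each camera call takes 0.05 s, during which the arm holds its last target. There are 200 camera calls.

TASK

One corner of the aluminium jig plate rocks: press the plate's corners on their red spots with a fingertip until you find the one that goes down, then press the brass thumb tab of that corner's shim down flat, and press the same corner again, firmly, to make sure that it now bears on the shim. Leave the other three shims up, do not lift or shift the plate, leave the brass block lying on it and the tools around it alone, and finish clear of everything.

Things in the scene. Friction and masses are not known exactly. Their poses are not given: they have to be found in the camera images.
- bed: the bed of the jig: a blue steel slab 130 mm (its x, away from the robot) by 268 mm (its y, to the left) and 10 mm thick, fixed to the worktop, turned up to 20 degrees; origin at the centre of its underside, on the worktop; z up. Near/far and left/right below are meant along its -x/+x and +y/-y
- plate: the jig plate: loose aluminium plate 120 mm (x) by 150 mm (y) by 10 mm thick, about 0.6 kg, lying level on four hidden seats with two upright steel dowels of the bed standing 8 mm out of its top on the middle line (y = -45 and +45 mm); origin at the centre of its underside, 22 mm above the worktop, axes as the bed's, top 32 mm above the worktop
- corner_near_left (a point): middle of the red spot (14 mm across) on the top of the plate's near left corner, 15 mm in from both edges, right above that corner's seat. One corner of the four (any, not to be seen) has a springy seat: pressed here with 7 N or more the spot goes down up to 4 mm (a broad fingertip, which then bears on the tilted plate with its inner edge, sinks about 3 mm) and it comes back up when let go; the three sound corners give less than 1 mm even at 20 N
- corner_near_right (a point): middle of the red spot (14 mm across) on the top of the plate's near right corner, 15 mm in from both edges, right above that corner's seat. One corner of the four (any, not to be seen) has a springy seat: pressed here with 7 N or more the spot goes down up to 4 mm (a broad fingertip, which then bears on the tilted plate with its inner edge, sinks about 3 mm) and it comes back up when let go; the three sound corners give less than 1 mm even at 20 N
- corner_far_left (a point): middle of the red spot (14 mm across) on the top of the plate's far left corner, 15 mm in from both edges, right above that corner's seat. One corner of the four (any, not to be seen) has a springy seat: pressed here with 7 N or more the spot goes down up to 4 mm (a broad fingertip, which then bears on the tilted plate with its inner edge, sinks about 3 mm) and it comes back up when let go; the three sound corners give less than 1 mm even at 20 N
- corner_far_right (a point): middle of the red spot (14 mm across) on the top of the plate's far right corner, 15 mm in from both edges, right above that corner's seat. One corner of the four (any, not to be seen) has a springy seat: pressed here with 7 N or more the spot goes down up to 4 mm (a broad fingertip, which then bears on the tilted plate with its inner edge, sinks about 3 mm) and it comes back up when let go; the three sound corners give less than 1 mm even at 20 N
- shim_near_left (a joint): angle of the near left shim: about 0 = thumb tab standing up, 0.30 rad = pressed flat (its stop). Stiff hinge, stays where it is left; about 10 N on the tab moves it. A flat shim's heel lies 0.8 mm under the plate corner, so that a springy corner then gives only about 1 mm
- shim_near_left_tab (a point): pressing point on the upper face of the brass thumb tab (22 mm wide) of the near left shim, which sticks out sideways from under that corner of the plate; the tab's hinge is 36 mm from this point towards the plate, and its end 14 mm beyond. It stands about 29 mm above the worktop with the tab up and 18 mm with the tab flat
- shim_near_right (a joint): angle of the near right shim: about 0 = thumb tab standing up, 0.30 rad = pressed flat (its stop). Stiff hinge, stays where it is left; about 10 N on the tab moves it. A flat shim's heel lies 0.8 mm under the plate corner, so that a springy corner then gives only about 1 mm
- shim_near_right_tab (a point): pressing point on the upper face of the brass thumb tab (22 mm wide) of the near right shim, which sticks out sideways from under that corner of the plate; the tab's hinge is 36 mm from this point towards the plate, and its end 14 mm beyond. It stands about 29 mm above the worktop with the tab up and 18 mm with the tab flat
- shim_far_left (a joint): angle of the far left shim: about 0 = thumb tab standing up, 0.30 rad = pressed flat (its stop). Stiff hinge, stays where it is left; about 10 N on the tab moves it. A flat shim's heel lies 0.8 mm under the plate corner, so that a springy corner then gives only about 1 mm
- shim_far_left_tab (a point): pressing point on the upper face of the brass thumb tab (22 mm wide) of the far left shim, which sticks out sideways from under that corner of the plate; the tab's hinge is 36 mm from this point towards the plate, and its end 14 mm beyond. It stands about 29 mm above the worktop with the tab up and 18 mm with the tab flat
- shim_far_right (a joint): angle of the far right shim: about 0 = thumb tab standing up, 0.30 rad = pressed flat (its stop). Stiff hinge, stays where it is left; about 10 N on the tab moves it. A flat shim's heel lies 0.8 mm under the plate corner, so that a springy corner then gives only about 1 mm
- shim_far_right_tab (a point): pressing point on the upper face of the brass thumb tab (22 mm wide) of the far right shim, which sticks out sideways from under that corner of the plate; the tab's hinge is 36 mm from this point towards the plate, and its end 14 mm beyond. It stands about 29 mm above the worktop with the tab up and 18 mm with the tab flat
- brass_block: loose brass workpiece 30x50x20 mm lying on the middle of the plate; stays there; origin at its underside
- flux_jar: bystander: cream jar with black lid, 54 mm across, 58 mm tall, behind the jig; origin at its underside
- scriber: bystander: thin steel scriber 140 mm long, behind the jig; origin at its middle, on the worktop
- tweezers_black: bystander: dark tweezers 161 mm long, to the right of the jig; origin at their middle, on the worktop
- screwdriver: bystander: small steel screwdriver 112 mm long, to the left of the jig; origin at its middle, on the worktop

How it is judged:
On the way, in this order (a step that is already met when the one before it is completed fails the run):
1. the rocking corner is pressed with the fingers and goes down, all shims still up (contact force between the fingers and plate above 1 N and z of any of corner_near_left, corner_near_right, corner_far_left, corner_far_right in the frame of bed below 0.03 m and value of joint each of shim_near_left, shim_near_right, shim_far_left, shim_far_right below 0.12 rad), for 0.05 s.
2. one shim is pressed flat with the fingers, the other three still up (((value of joint shim_near_left above 0.25 rad and value of joint each of shim_near_right, shim_far_left, shim_far_right below 0.12 rad and contact force between the fingers and shim_near_left above 0.5 N) or (value of joint shim_near_right above 0.25 rad and value of joint each of shim_near_left, shim_far_left, shim_far_right below 0.12 rad and contact force between the fingers and shim_near_right above 0.5 N) or (value of joint shim_far_left above 0.25 rad and value of joint each of shim_near_left, shim_near_right, shim_far_right below 0.12 rad and contact force between the fingers and shim_far_left above 0.5 N) or (value of joint shim_far_right above 0.25 rad and value of joint each of shim_near_left, shim_near_right, shim_far_left below 0.12 rad and contact force between the fingers and shim_far_right above 0.5 N))), for 0.05 s.
3. the corner over the flat shim is pressed with more than 3 N and now stays up, its load going into the shim (contact force between the fingers and plate above 3 N and ((value of joint shim_near_left above 0.25 rad and value of joint each of shim_near_right, shim_far_left, shim_far_right below 0.12 rad and contact force between plate and shim_near_left above 1.5 N and z of corner_near_left in the frame of bed above 0.0298 m) or (value of joint shim_near_right above 0.25 rad and value of joint each of shim_near_left, shim_far_left, shim_far_right below 0.12 rad and contact force between plate and shim_near_right above 1.5 N and z of corner_near_right in the frame of bed above 0.0298 m) or (value of joint shim_far_left above 0.25 rad and value of joint each of shim_near_left, shim_near_right, shim_far_right below 0.12 rad and contact force between plate and shim_far_left above 1.5 N and z of corner_far_left in the frame of bed above 0.0298 m) or (value of joint shim_far_right above 0.25 rad and value of joint each of shim_near_left, shim_near_right, shim_far_left below 0.12 rad and contact force between plate and shim_far_right above 1.5 N and z of corner_far_right in the frame of bed above 0.0298 m))), for 0.1 s.
At the end, for the whole second after the job is handed in: the rocking corner's shim lies flat (above 0.25 rad), the other three stand up (below 0.12 rad), the plate lies level (within 0.02 rad) and still on its seats within 8 mm of where it was, with the brass block on it, within 30 mm of its middle (((value of joint shim_near_left above 0.25 rad and value of joint each of shim_near_right, shim_far_left, shim_far_right below 0.12 rad) or (value of joint shim_near_right above 0.25 rad and value of joint each of shim_near_left, shim_far_left, shim_far_right below 0.12 rad) or (value of joint shim_far_left above 0.25 rad and value of joint each of shim_near_left, shim_near_right, shim_far_right below 0.12 rad) or (value of joint shim_far_right above 0.25 rad and value of joint each of shim_near_left, shim_near_right, shim_far_left below 0.12 rad)) and angle between plate's own z axis and vertical below 0.02 rad and linear speed of plate below 0.02 m/s and distance of plate from where it was at the start of the episode below 0.008 m and horizontal distance between brass_block and plate below 0.03 m and z of brass_block in the frame of plate below 0.015 m); the robot touches nothing.
It fails at once if a second shim is pressed down (two beyond 0.15 rad) (value of joint each of shim_near_right, shim_near_left above 0.15 rad or value of joint each of shim_far_left, shim_near_left above 0.15 rad or value of joint each of shim_far_left, shim_near_right above 0.15 rad or value of joint each of shim_far_right, shim_near_left above 0.15 rad or value of joint each of shim_far_right, shim_near_right above 0.15 rad or value of joint each of shim_far_right, shim_far_left above 0.15 rad).
It fails at once if the plate is lifted or shifted by more than 10 mm (distance of plate from where it was at the start of the episode above 0.01 m).
It fails at once if the brass block is lifted or pushed by more than 20 mm (distance of brass_block from where it was at the start of the episode above 0.02 m).
It fails at once if a bystander is moved by more than 20 mm (distance of any of flux_jar, scriber, tweezers_black, screwdriver from where it was at the start of the episode above 0.02 m).
It also fails if it takes over 48 s, if anything falls off the work surface, if the arm or the gripper's body presses on something with over 40 N, if the wrist force passes 120 N, or if a joint passes its speed limit or range.

## Working session

There is one attempt and no reset: what is moved stays moved. The work goes in short steps, Python scripts to look and compute and a shell command to move; the robot and the scene stay as the last step left them, time stands still between calls to the robot, and variables do not carry over. Pictures are saved under pics/ and viewed, at most 10 in all, crops included, and the job is handed in when it is done.

```bash
mkdir -p pics; ls; python3 - <<'E'
from bench import ctrl,camera
import cv2
for n in("scene","top"):
    c=camera(n);cv2.imwrite(f"pics/{n}0.png",c["color"]);print(n,c["fx"],c["cx"],c["cy"],c["xyz"],c["rotation"])
o=ctrl.get_obs();print(o["time_s"],o["eef_pos"],o["eef_rot"],o["wrist_force"],o["opening"],ctrl.finger_overhang)
E
```

```text
pics
scene 526.9797174839691 319.0230117158557 241.21180427931563 [0.06949892 0.52574555 0.87624313] [ 0.13742008 -0.37421383  0.85298716 -0.33688668]
top 527.0113747279053 322.27445703129155 244.53803615722993 [0.53322155 0.01104443 1.13976184] [-0.03282031  0.70691406 -0.70540988  0.03990272]
0.1 [ 0.21630497 -0.5322284   0.23847024] [-8.00418605e-04  9.81451625e-01  1.91708285e-01  1.18787318e-05] [-0.75687572 -0.63062037 -0.18507946] 1.0001358807780578 0.008
```

View pics/top0.png

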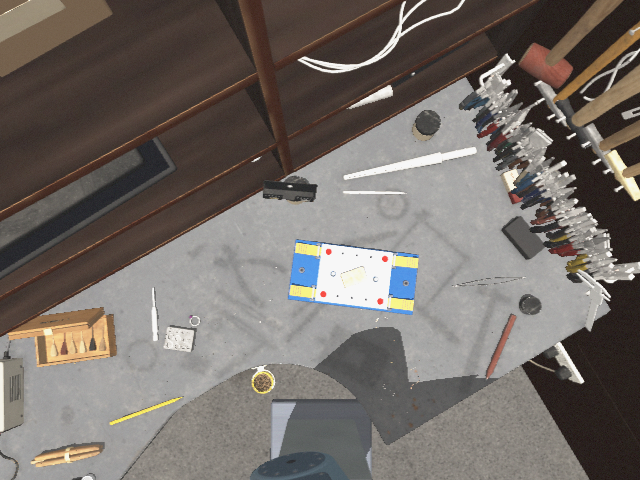

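View pics/scene0.png

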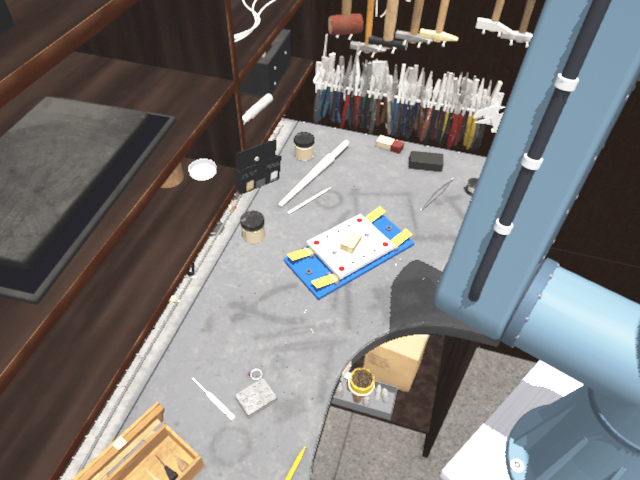

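The top view shows the bed centred near (354,277). Its red spots are at about (323,294) near left, (380,302) near right, (328,251) far left and (385,258) far right, and the four yellow tabs stand outside them. The scene view shows the same jig, with a clear approach from above.

```bash
cat > h.py <<'E'
import numpy as np, cv2
from scipy.spatial.transform import Rotation as R
from bench import ctrl,camera
def ray(c,u,v,z):
    d=R.from_quat(np.roll(c["rotation"],-1)).apply([(u-c["cx"])/c["fx"],(v-c["cy"])/c["fy"],1]) if np.size(c["rotation"])==4 else np.array(c["rotation"])@[(u-c["cx"])/c["fx"],(v-c["cy"])/c["fy"],1]
    p=np.array(c["xyz"]);return p+d*(z-p[2])/d[2]
def blobs(c,lo,hi,box,amin):
    x0,y0,x1,y1=box
    m=cv2.inRange(cv2.cvtColor(c["color"],cv2.COLOR_BGR2HSV),lo,hi)
    k=np.zeros_like(m);k[y0:y1,x0:x1]=m[y0:y1,x0:x1]
    n,_,s,ce=cv2.connectedComponentsWithStats(k)
    return [(ce[i],s[i,4]) for i in range(1,n) if s[i,4]>=amin]
E
python3 - <<'E'
from h import *
for n,box in(("top",(285,235,425,320)),("scene",(280,200,420,300))):
    c=camera(n);print(n)
    for nm,lo,hi,z,a in(("red",(0,120,80),(8,255,255),.032,6),("red2",(172,120,80),(180,255,255),.032,6),("tab",(22,90,100),(35,255,255),.027,60),("bed",(100,150,60),(125,255,255),.01,100)):
        for p,s in blobs(c,lo,hi,box,a):print(nm,p.round(1),s,ray(c,*p,z).round(4))
E
```

```text
top
red [328.  251.4] 25 [ 0.6331 -0.0122  0.032 ]
red [384.7 258.5] 26 [ 0.6183 -0.1316  0.032 ]
red [322.7 293.8] 26 [ 0.544 -0.001  0.032]
red [379.8 300.8] 26 [ 0.5296 -0.1206  0.032 ]
tab [306.  248.8] 210 [0.639  0.0344 0.027 ]
tab [406.2 261.5] 218 [ 0.6125 -0.1779  0.027 ]
tab [300.5 290.9] 215 [0.5501 0.0457 0.027 ]
tab [401.5 303.6] 220 [ 0.5238 -0.1668  0.027 ]
bed [304.3 270.2] 730 [0.5945 0.0383 0.01  ]
bed [402.3 282.6] 702 [ 0.5684 -0.1717  0.01  ]
scene
red [358.8 219.9] 12 [ 0.6157 -0.1279  0.032 ]
red [316.  242.2] 13 [ 0.6306 -0.0093  0.032 ]
red [384.8 243.8] 13 [ 0.5267 -0.1172  0.032 ]
red [341.2 268.3] 16 [0.5412 0.002  0.032 ]
tab [375.1 214.2] 138 [ 0.6067 -0.173   0.027 ]
tab [401.3 237.2] 162 [ 0.5182 -0.163   0.027 ]
tab [297.8 254.4] 149 [0.6339 0.0405 0.027 ]
tab [322.8 281.5] 159 [0.5443 0.0516 0.027 ]
bed [385.6 226.7] 284 [ 0.5732 -0.1748  0.01  ]
bed [332.7 270. ] 1368 [0.5623 0.005  0.01  ]
```

```bash
python3 -m pendant '[[0.156,0.206,-0.05,0,0,-0.0326],[0.156,0.206,-0.05,0,0,-0.0326],[0.156,0.206,-0.05,0,0,-0.0326],[0.156,0.206,-0.05,0,0,-0.0326],[0.156,0.206,-0.05,0,0,-0.0326],[0.156,0.206,-0.05,0,0,-0.0326],[0.156,0.206,-0.05,0,0,-0.0326],[0.156,0.206,-0.05,0,0,-0.0326],[0.156,0.206,-0.05,0,0,-0.0326],[0.156,0.206,-0.05,0,0,-0.0326]]' -1
```

```text
time_s: 1.45
eef_pos: [0.5293, -0.1193, 0.139]
eef_rot: [0.0, 0.998, -0.064, 0.0]
wrist_force: [0.8, -1.4, -0.3]
opening: -0.004
grasp_force: 0.0
```

```bash
python3 -m pendant '[[0,0,-0.08,0,0,0],[0,0,-0.08,0,0,0],[0,0,-0.08,0,0,0],[0,0,-0.08,0,0,0],[0,0,-0.08,0,0,0],[0,0,-0.04,0,0,0],[0,0,-0.03,0,0,0],[0,0,0,0,0,0],[0,0,0,0,0,0],[0,0,0,0,0,0]]'
python3 - <<'E'
from h import *
ims=[]
for n,(x,y) in(("top",(355,277)),("scene",(350,250))):
    c=camera(n)["color"][y-50:y+50,x-65:x+65]
    ims.append(cv2.resize(c,(400,308),interpolation=cv2.INTER_CUBIC))
cv2.imwrite("pics/a.png",np.hstack(ims))
E
```

```text
time_s: 2.7
eef_pos: [0.5288, -0.1209, 0.0458]
eef_rot: [0.0, 0.998, -0.063, 0.0]
wrist_force: [-0.2, -0.6, -0.9]
opening: 0.0
grasp_force: 0.0
```

View pics/a.png

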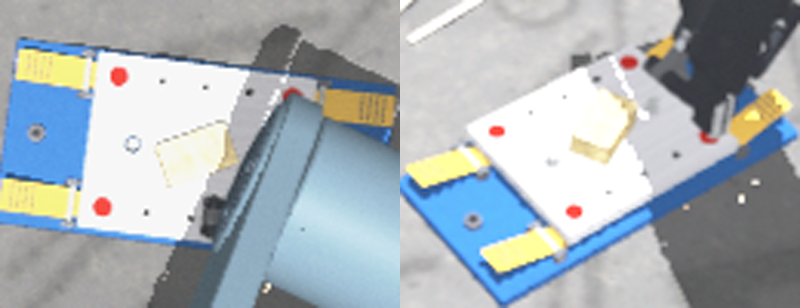

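The finger sits right at the near-right spot (crop (710,135)), clear of the block. Now I'll press gently.

```bash
python3 -m pendant '[[0,0,-0.01,0,0,0],[0,0,-0.01,0,0,0],[0,0,-0.005,0,0,0],[0,0,-0.005,0,0,0],[0,0,-0.005,0,0,0],[0,0,-0.005,0,0,0],[0,0,0,0,0,0],[0,0,0,0,0,0],[0,0,0,0,0,0],[0,0,0,0,0,0]]'
```

```text
time_s: 4.05
eef_pos: [0.5284, -0.1208, 0.0397]
eef_rot: [0.0, 0.998, -0.063, -0.0]
wrist_force: [-11.0, 3.6, 23.9]
opening: -0.003
grasp_force: 12.1
```

```bash
python3 -m pendant '[[0,0,0.08,0,0,0],[0,0,0.07,0,0,0],[0.148,-0.018,0,0,0,0],[0.149,-0.018,0,0,0,0],[0.148,-0.018,0,0,0,0],[0,0,-0.08,0,0,0],[0,0,-0.04,0,0,0],[0,0,-0.015,0,0,0],[0,0,-0.008,0,0,0],[0,0,-0.007,0,0,0]]'
python3 -m pendant '[[0,0,0,0,0,0],[0,0,0,0,0,0],[0,0,0,0,0,0],[0,0,0,0,0,0],[0,0,0,0,0,0],[0,0,0,0,0,0],[0,0,0,0,0,0],[0,0,0,0,0,0],[0,0,0,0,0,0],[0,0,0,0,0,0]]'
```

```text
time_s: 5.3
eef_pos: [0.6172, -0.1316, 0.0378]
eef_rot: [0.0, 0.998, -0.063, -0.0]
wrist_force: [-2.3, 0.1, 4.3]
opening: 0.002
grasp_force: 1.9
time_s: 6.55
eef_pos: [0.6175, -0.1316, 0.0373]
eef_rot: [0.0, 0.998, -0.063, 0.0]
wrist_force: [-2.6, 0.2, 4.1]
opening: 0.005
grasp_force: 2.2
```

The far-right corner gives way: 2.5 mm lower at only 4 N. I'll press it fully to confirm.

```bash
python3 -m pendant '[[0,0,-0.005,0,0,0],[0,0,-0.005,0,0,0],[0,0,-0.003,0,0,0],[0,0,0,0,0,0],[0,0,0,0,0,0],[0,0,0,0,0,0],[0,0,0,0,0,0],[0,0,0,0,0,0],[0,0,0,0,0,0],[0,0,0,0,0,0]]'
```

```text
time_s: 7.8
eef_pos: [0.6176, -0.1316, 0.0365]
eef_rot: [0.0, 0.998, -0.063, 0.0]
wrist_force: [-7.5, 1.2, 16.8]
opening: 0.002
grasp_force: 8.1
```

```bash
python3 -m pendant '[[0,0,0.08,0,0,0],[0,0,0.07,0,0,0],[-0.016,-0.131,0,0,0,0],[-0.016,-0.132,0,0,0,0],[0,0,-0.07,0,0,0],[0,0,-0.05,0,0,0],[0,0,-0.025,0,0,0],[0,0,-0.025,0,0,0],[0,0,-0.02,0,0,0],[0,0,0,0,0,0]]'
```

```text
time_s: 9.05
eef_pos: [0.6109, -0.184, 0.0269]
eef_rot: [0.0, 0.998, -0.063, -0.0]
wrist_force: [-2.6, -1.5, 3.7]
opening: 0.001
grasp_force: 1.8
```

```bash
python3 -m pendant '[[0,0,-0.006,0,0,0],[0,0,-0.005,0,0,0],[0,0,-0.005,0,0,0],[0,0,-0.004,0,0,0],[0,0,0,0,0,0],[0,0,0,0,0,0],[0,0,0,0,0,0],[0,0,0,0,0,0],[0,0,0,0,0,0],[0,0,0,0,0,0]]'
```

```text
time_s: 10.3
eef_pos: [0.6113, -0.184, 0.0256]
eef_rot: [0.001, 0.998, -0.062, -0.0]
wrist_force: [-9.6, 0.9, 23.0]
opening: -0.004
grasp_force: 11.3
```

```bash
python3 -m pendant '[[0,0,0.1,0,0,0],[0,0,0.11,0,0,0],[0.016,0.131,0,0,0,0],[0.016,0.132,0,0,0,0],[0,0,-0.08,0,0,0],[0,0,-0.03,0,0,0],[0,0,-0.015,0,0,0],[0,0,-0.008,0,0,0],[0,0,0,0,0,0],[0,0,0,0,0,0]]'
```

```text
time_s: 11.55
eef_pos: [0.6168, -0.132, 0.0391]
eef_rot: [-0.0, 0.998, -0.064, -0.001]
wrist_force: [-5.9, 3.1, 11.3]
opening: 0.001
grasp_force: 5.2
```

```bash
python3 -m pendant '[[0,0,-0.003,0,0,0],[0,0,-0.003,0,0,0],[0,0,0,0,0,0],[0,0,0,0,0,0],[0,0,0,0,0,0],[0,0,0,0,0,0],[0,0,0,0,0,0],[0,0,0,0,0,0],[0,0,0,0,0,0],[0,0,0,0,0,0]]'
```

```text
time_s: 12.8
eef_pos: [0.6169, -0.132, 0.0389]
eef_rot: [-0.0, 0.998, -0.063, -0.001]
wrist_force: [-8.6, 3.4, 17.9]
opening: 0.0
grasp_force: 8.7
```

The corner now holds at 18 N with only about 1 mm of give, so I'll retreat up and towards the robot.

```bash
python3 -m pendant '[[0,0,0.1,0,0,0],[0,0,0.2,0,0,0],[0,0,0.2,0,0,0],[0,-0.2,0.2,0,0,0],[-0.1,-0.2,0.1,0,0,0],[-0.1,-0.2,0,0,0,0],[-0.1,-0.2,0,0,0,0],[-0.1,-0.2,0,0,0,0],[0,0,0,0,0,0],[0,0,0,0,0,0]]'
python3 - <<'E'
from h import *
ims=[]
for n,(x,y) in(("top",(355,277)),("scene",(350,250))):
    c=camera(n)["color"][y-50:y+50,x-65:x+65]
    ims.append(cv2.resize(c,(400,308),interpolation=cv2.INTER_CUBIC))
cv2.imwrite("pics/b.png",np.hstack(ims))
E
```

```text
time_s: 14.05
eef_pos: [0.5374, -0.3318, 0.1973]
eef_rot: [-0.0, 0.998, -0.064, 0.0]
wrist_force: [-0.0, 0.8, -0.5]
opening: -0.0
grasp_force: 0.0
```

View pics/b.png

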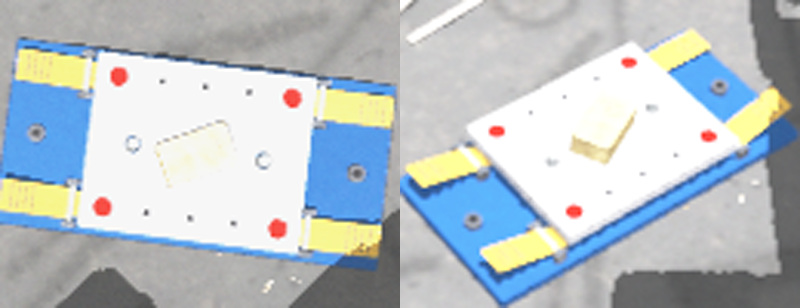

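The far-right tab, at crop (680,50), now lies flat. The near-right tab at (760,115) and both left tabs still stand up, and the plate and block haven't moved.

```bash
python3 -c "
from bench import ctrl
print(ctrl.hand_in())"
```

```text
the job is handed in; nothing more can be done
None
```

The far-right corner was the one that rocked: its shim is now pressed flat, the corner holds at 18 N with about 1 mm of give, and the job was handed in at about 14 s with the arm clear (no verdict was returned).

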